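# Find the hidden release of the movement case by feel

### The arm

A 6-joint arm with a two-finger parallel gripper is mounted at the origin on the work surface. World frame = base frame: x ahead of the robot, y to its left, z up, the work surface at z = 0. Lengths are in m, angles in rad, forces in N, time in s.
With the tool pointing down it reaches from about 0.275 to 0.875 m from the base axis. Payload 12.5 kg.
Tool frame: the origin (TCP) lies at the very end of the fingers, on their centre line; the grasp point (between the pads) lies 19 mm behind it (robot.hold_point_z is the distance from the TCP to the grasp point, in m); z points along the fingers, y is the line along which they close (so a half turn about z gives the same grasp; the last joint's range is limited). The gripper opens to 85 mm and grips with 20 to 120 N. Pads are 22 mm wide; open, the fingers measure 114 mm over their backs; the gripper's body (76 mm by 85 mm) begins 54 mm behind the grasp point. The pads swing forward as they close: fully open they stand 13 mm farther back than shut.
Start: joints at [1.259, 0.351, 1.652, -0, 1.139, -0.085], TCP at [0.124, 0.536, 0.231] pointing down, gripper open.
Joint ranges: [-2.75, 2.75], [-0.79, 2.1], [0.01, 2.65], [-1.57, 4.71], [0.07, 3.14], [-2.87, 2.87]. Speed limits (rad/s): [2.22, 2.22, 2.79, 3.14, 3.14, 3.14].

### API

Orientations are given as a unit quaternion [w, x, y, z].
In Python, from rig import robot gives the robot as it stands.
- The arm moves only by the tool send_rows, never from a script. Its argument "steps" is a list that holds one entry, the list of rows, each a list of 7 numbers: the shift along the tool's x, y, z in mm, then the turn, a rotation vector about the tool's x, y, z in rad, then the finger opening in mm, from 0 to 85.4. A call has 1 to 12 rows; each row is the pose to reach, as a shift and turn from the pose commanded when the call began, along the tool's axes at that moment; what a row does not reach only later rows make up. A row lasts 1/10 s, in which the tool goes at most 50 mm and 8.59 degrees, less where a joint would pass 70% of its speed; a pose out of reach is approached as far as the arm can. A call with a gripper value outside its range is refused whole. The fingers move at their own pace and stop on an object; "force" is the grip in N (left out, the last holds). Time passes only in rows, so rows that repeat a pose let the fingers close. It gives the time, the measured TCP pose, the force, the opening and the grip force at its end, in the units of the state.
- robot.get_obs(): the state, without advancing time (a new reading comes with each control period).
- robot.capture(name): name is "scene" or "side" or "wrist"; returns a dict with "frame" (384x512x3 uint8, red, green, blue), "range_z" (384x512 float32, m along the optical axis (not along the pixel's ray), 0 where there is no reading), "fx", "fy", "cx", "cy" (pixels), "extrinsics" (4x4, takes a point from camera to world coordinates). Camera axes: x right, y down, z forward; pixel columns grow to the right and rows downward; lengths in m; the calibration is good to about 2 mm. A picture is of the moment at which its call begins.
- robot.job_done(): hands the job in; it is judged then, once.
The state is a dict: "time_s": time; "q": joint angles; "dq": joint speeds; "tau": joint torques, N m; "ee_pos": TCP position; "ee_rot": TCP orientation; "ft_force": force on the tool from outside, world axes, zero at the start; "torque": the same for the moment, N m; "finger_gap": finger opening in m; "grasp_force": force on a finger pad.
Only numpy, scipy, OpenCV 4.12 (cv2) and the standard library are available. Lean on these libraries where they do the work, as an engineer would, in place of code of your own. Each camera call takes 0.05 s, during which the arm holds its last target. There are 200 camera calls.

### The job

Unlatch the watch-movement case by feel: set a closed fingertip on the black spring edge beside the red dot, sweep it lightly along the edge away from the dot until it drops into the hidden notch, then press the release tab inside the notch fully down, so that the clear cover comes ajar by itself, and take the hand away. Touch only the edge and the tab gently: do not push on or lift the cover or the case, and leave the other things on the bench where they are.

Things in the scene. Friction and masses are not known exactly. Their poses are not given: they have to be found in the camera images.
- case: grey case for watch movements, fixed to the bench, 330 mm long (its y), 170 mm deep (its x, away from the robot). Origin: centre of its underside. Its robot side is a sill (x -85 to -30 mm, 30 mm high) with a black sprung edge strip standing over it between two grey end blocks (64 mm high, at y beyond +-100 mm). Pushing over 5 N on case, blocks or cover is wrong; strip and tab do not count as case
- edge_start (a point): point on top of the free (undepressed) black edge strip, mid-width, beside the red dot, 28 mm from the end block, 56 mm above the bench; axes as the case's. The strip, 26 mm wide, runs from here along -y, cut once by a notch 44 mm long, open to front, back and above. The notch's place differs every time: its middle is 72 to 132 mm along from here. No part is within 20 mm beside the strip
- edge_end (a point): point at the height of the free strip's top, mid-width, near its other end: 157 mm from edge_start along -y, 15 mm from the other end block (the notch may lie here). In the notch, 12 mm below this height, is the top of the black release tab, 41 mm along the edge by 26 mm
- cover_front (a point): middle of the front edge of the cover's top, 56 mm above the bench when shut. The cover is clear with an aluminium frame, 115 by 330 mm, hinged on its far side, over the tray of movements, 22 mm behind the strip
- strip (a joint): how far the whole edge strip is pressed down, m: 0 free, 0.005 bottomed. It moves level and springs back: 2.4 N to start, then 0.8 N per mm. A finger held 3 mm below the free top feels about 5 N on the strip and nothing once wholly over the notch, where the strip springs up again. Over 60 N on anything breaks it
- release (a joint): how far the release tab is pressed down, m: 0 up, 0.006 fully down. Takes about 5 to 8 N, and stays where it is left
- cover (a joint): opening of the clear cover, rad: 0 shut, 0.13 ajar (front edge raised 15 mm). The release tab drives it, 0.0217 rad per mm; it stays ajar by itself
- holder_a: loose grey round movement holder, 42 mm across, 25 mm high, a dark watch movement on top; bystander. Origin: centre of its underside
- holder_b: loose blue round movement holder, 42 mm across, 25 mm high, a dark watch movement on top; bystander. Origin: centre of its underside
- loupe: loose black eye loupe, 38 mm across, 30 mm high; bystander. Origin: centre of its underside
- parts_box: loose clear box with white lid, 38 mm square, 28 mm high; bystander. Origin: centre of its underside
- oil_jar: loose amber jar with brass cap, 32 mm across, 45 mm high; bystander. Origin: centre of its underside
- driver: loose screwdriver with yellow handle, 130 mm long, lying along its x; bystander. Origin: middle of its length, underside
- dish: loose white bowl, 60 mm across, 22 mm high; bystander. Origin: centre of its underside

How it is judged:
On the way, in this order (a step that is already met when the one before it is completed fails the run):
1. the fingertip presses the edge strip beside the red dot (within 22 mm) (value of joint strip above 0.0005 m and x of the grasp point in the frame of edge_start between -0.04 and 0.04 m and z of the grasp point in the frame of edge_start below 0.06 m and y of the grasp point in the frame of edge_start between -0.022 and 0.022 m), for 0.05 s.
2. the fingertip presses the edge strip more than 28 mm along from edge_start (value of joint strip above 0.0005 m and x of the grasp point in the frame of edge_start between -0.04 and 0.04 m and z of the grasp point in the frame of edge_start below 0.06 m and y of the grasp point in the frame of edge_start below -0.028 m), for 0.03 s.
3. the fingertip presses the edge strip more than 42 mm along from edge_start (value of joint strip above 0.0005 m and x of the grasp point in the frame of edge_start between -0.04 and 0.04 m and z of the grasp point in the frame of edge_start below 0.06 m and y of the grasp point in the frame of edge_start below -0.042 m), for 0.03 s.
4. the release tab is pressed and the cover is ajar (value of joint release above 0.0045 m and value of joint cover above 0.09 rad), for 0.1 s.
At the end, for the whole second after the job is handed in: The release tab is down by more than 4.5 mm of its 6 mm, the cover is ajar by more than 0.09 rad and at rest, the edge strip has sprung back (within 1 mm), and every other thing is at rest within 15 mm of where it was (all of step 4 and value of joint strip below 0.001 m and velocity of joint cover below 0.05 rad/s and distance of case from where it was at the start of the episode below 0.003 m and distance of each of holder_a, holder_b, loupe, parts_box, oil_jar, driver, dish from where it was at the start of the episode below 0.015 m and linear speed of each of holder_a, holder_b, loupe, parts_box, oil_jar, driver, dish below 0.02 m/s); the robot touches nothing.
It fails at once if a finger or the arm pushes on the case, its end blocks or its cover with more than 5 N (contact force between any of the fingers, the arm and case above 5 N).
It fails at once if something is pushed with more than 60 N (contact force between the fingers and anything else above 60 N).
It fails at once if another thing on the bench is lifted or moved by more than 25 mm (distance of any of holder_a, holder_b, loupe, parts_box, oil_jar, driver, dish from where it was at the start of the episode above 0.025 m).
It also fails if it takes over 48 s, if anything falls off the work surface, if the arm or the gripper's body presses on something with over 40 N, if the wrist force passes 120 N, or if a joint passes its speed limit or range.

## Working session

There is one attempt and no reset: what is moved stays moved. The work goes in short steps, Python scripts to look and compute and a tool call to move; the robot and the scene stay as the last step left them, time stands still between calls to the robot, and variables do not carry over. Pictures are saved under pics/ and viewed, at most 10 in all, crops included, and the job is handed in when it is done.

Besides the shell and the picture viewer there is one more tool, called after "Emit:" in YAML: its name, and indented under it one key for each argument. send_rows: Moves the arm, as the interface text tells. Its arguments: {"type":"object","properties":{"steps":{"type":"array","items":{"type":"array","items":{"type":"array","items":{"type":"number"}}}},"force":{"type":"number"}},"required":["steps"]}

```bash
mkdir -p pics; cat > h.py <<'E'
import numpy as np, cv2
from rig import robot
def pts(c):
    z=c["range_z"]; v,u=np.mgrid[:z.shape[0],:z.shape[1]]
    P=np.stack([(u-c["cx"])/c["fx"]*z,(v-c["cy"])/c["fy"]*z,z],-1)
    E=np.array(c["extrinsics"]); return P@E[:3,:3].T+E[:3,3]
E
python3 - <<'E'
from h import *
ims=[]
for n in("scene","side"):
    c=robot.capture(n); np.savez(n+".npz",**c); cv2.imwrite(f"pics/{n}.png",c["frame"][...,::-1])
o=robot.get_obs(); print(o["time_s"],o["ee_pos"],o["ee_rot"],o["ft_force"])
E
```

```text
0.1 [0.12355856 0.53563223 0.23081012] [-1.15427832e-04  1.13163825e-01  9.93576200e-01 -5.19373172e-04] [-0.01404294  0.05317493  0.24556055]
```

View pics/scene.png

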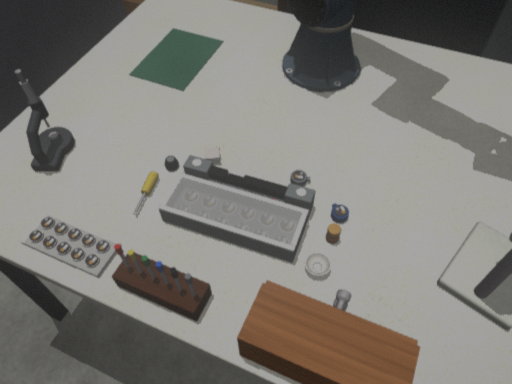

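View pics/side.png

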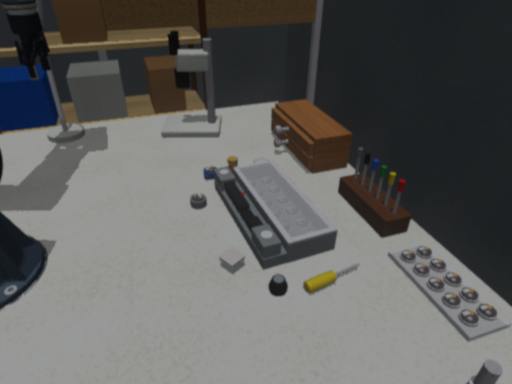

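The scene view shows the case centred near (240,205), with end blocks at (200,165) and (300,195) and the black strip between them. The side view shows red near (240,195). Next I'll measure from the depth data.

```bash
python3 - <<'E'
from h import *
vis=[]
for n,(x0,y0,x1,y1) in (("scene",(150,140,330,260)),("side",(200,155,340,265))):
    c=dict(np.load(n+".npz")); P=pts(c); f=c["frame"].astype(int)
    r=(f[...,0]>f[...,1]*1.7)&(f[...,0]>f[...,2]*1.7)&(f[...,0]>70)
    m=np.zeros_like(r); m[y0:y1,x0:x1]=True
    print(n,"red",[(tuple(x[::-1]),P[tuple(x)].round(3).tolist(),f[tuple(x)].tolist()) for x in np.argwhere(r&m)][:12])
    bl=(P[...,2]>.060)&(P[...,2]<.070)&m
    k,l,s,ce=cv2.connectedComponentsWithStats(bl.astype(np.uint8))
    for i in range(1,k):
        if s[i,4]>40:
            q=P[l==i]; print("block",s[i],q.mean(0).round(4),cv2.minAreaRect((q[:,:2]*1000).astype(np.float32)),np.median(q[:,2]))
    st=(P[...,2]>.050)&(P[...,2]<.060)&m&(f.max(-1)<75)
    k,l,s,ce=cv2.connectedComponentsWithStats(st.astype(np.uint8))
    for i in range(1,k):
        if s[i,4]>20:
            q=P[l==i]; print("strip",s[i],q.mean(0).round(4),cv2.minAreaRect((q[:,:2]*1000).astype(np.float32)),np.median(q[:,2]))
    vis.append(cv2.resize(c["frame"][y0:y1,x0:x1,::-1],(780,290*1 if 0 else 290)) if 0 else cv2.resize(c["frame"][y0:y1,x0:x1,::-1],None,fx=3.5 if n=="side" else 2.7,fy=2.4,interpolation=cv2.INTER_CUBIC))
w=max(v.shape[1] for v in vis)
cv2.imwrite("pics/crop.png",np.vstack([cv2.copyMakeBorder(v,0,0,0,w-v.shape[1],0) for v in vis]))
E
```

```text
scene red []
block [183 156  30  18 330] [ 0.5682 -0.1303  0.064 ] ((566.6094970703125, -131.62911987304688), (41.312355041503906, 66.13838958740234), 5.791157245635986) 0.06388131420859144
block [285 184  30  20 381] [0.5522 0.1329 0.0643] ((551.3045043945312, 132.6220703125), (40.73360061645508, 64.53620147705078), 3.0400521755218506) 0.06426019258488003
strip [185 164  43  16 221] [ 0.5702 -0.0901  0.0553] ((566.7188720703125, -107.33506774902344), (36.94184494018555, 103.34447479248047), 3.770026206970215) 0.0555096950329218
strip [241 176  71  31 486] [0.5597 0.0567 0.0554] ((557.2796020507812, 76.5373764038086), (178.79466247558594, 32.94801330566406), 89.8729248046875) 0.05555276891740346
side red [((np.int64(241), np.int64(192)), [0.576, 0.078, 0.031], [96, 50, 51]), ((np.int64(242), np.int64(192)), [0.579, 0.076, 0.031], [120, 54, 55]), ((np.int64(243), np.int64(192)), [0.58, 0.074, 0.033], [122, 52, 53]), ((np.int64(244), np.int64(192)), [0.585, 0.079, 0.029], [102, 52, 53]), ((np.int64(241), np.int64(193)), [0.565, 0.039, 0.055], [81, 36, 36]), ((np.int64(242), np.int64(19
[... 654 characters left out ...]
9059305
strip [312 155  21   4  45] [0.8353 0.1502 0.0542] ((841.9940185546875, 149.0623321533203), (10.616772651672363, 60.214820861816406), 82.15231323242188) 0.05393529633905042
strip [214 172  36  37 368] [0.55   0.0459 0.0551] ((550.3907470703125, 68.66627502441406), (38.774688720703125, 169.90943908691406), 3.5975501537323) 0.05531585141635739
strip [247 216  16  12 124] [ 0.5583 -0.0764  0.0553] ((559.7159423828125, -76.25830078125), (26.165966033935547, 34.10485076904297), 5.170761585235596) 0.05538690445615391
strip [252 231  29  22 115] [ 0.5556 -0.1553  0.055 ] ((550.4290161132812, -146.38729858398438), (31.78610610961914, 69.67472076416016), 36.15029525756836) 0.05508524622224148
```

View pics/crop.png

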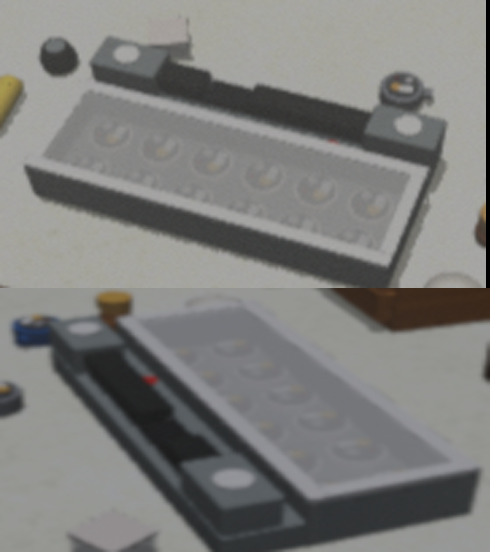

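The two block tops put the case centreline at about (0.557, 0), with a yaw of about 3.4°. The red dot is at the +y end, so edge_start is near (0.5525, 0.071), and the visible gap puts the notch middle roughly 105–110 mm along. I'll close the gripper and move above the start with tool x along the strip.

Emit:
send_rows:
  steps:
    - [[-26,-18,0,0,0,0.064,0],[-52,-36,0,0,0,0.128,0],[-78,-54,0,0,0,0.192,0],[-104,-72,0,0,0,0.256,0],[-130,-90,0,0,0,0.32,0],[-156,-108,0,0,0,0.384,0],[-182,-126,0,0,0,0.448,0],[-208,-144,0,0,0,0.512,0],[-234,-162,0,0,0,0.576,0],[-260,-180,0,0,0,0.64,0],[-260,-180,0,0,0,0.64,0],[-260,-180,0,0,0,0.64,0]]
  force: 20

```text
time_s: 1.3
ee_pos: [0.3366, 0.3018, 0.2311]
ee_rot: [-0.0, 0.42, 0.907, -0.0]
ft_force: [-0.2, -0.7, -0.2]
finger_gap: 0.0
grasp_force: 0.0
```

```bash
cat > go.py <<'E'
import sys
from h import *
from scipy.spatial.transform import Rotation as R
o=robot.get_obs(); q=np.array(o["ee_rot"]); r=R.from_quat(q[[1,2,3,0]])
p=np.array(o["ee_pos"])*1000; C=np.array([556.7,-1]); th=.0587
ey=np.array([-np.sin(th),np.cos(th)]); ex=np.array([np.cos(th),np.sin(th)])
S=C+72*ey
print("t",o["time_s"],"p",p.round(1),"edge xy",round((p[:2]-S)@ex,1),round((p[:2]-S)@ey,1),"F",np.round(o["ft_force"],2),"q",np.round(o["q"],2),"gap",o["finger_gap"])
Rt=np.column_stack([np.r_[ey,0],np.r_[ex,0],[0,0,-1]])
for y,z in ((0,100),(0,53)):
    print(y,z,"shift",r.inv().apply(np.r_[S+y*ey,z]-p).round(1))
print("turn",(r.inv()*R.from_matrix(Rt)).as_rotvec().round(3))
E
python3 go.py
```

```text
t 1.3 p [336.6 301.8 231.1] edge xy -202.0 243.2 F [-0.18 -0.66 -0.17] q [ 0.63  0.17  1.89  0.    1.08 -0.08] gap 3.4092119697886746e-05
0 100 shift [-315.8   15.4  131.1]
0 53 shift [-315.8   15.4  178.1]
turn [-0.    -0.     0.645]
```

Emit:
send_rows:
  steps:
    - [[-32,1.5,10,0,0,0.065,0],[-63,3,23,0,0,0.129,0],[-95,4.5,36,0,0,0.194,0],[-126,6,49,0,0,0.258,0],[-158,7.5,62,0,0,0.323,0],[-190,9,75,0,0,0.387,0],[-221,10.5,88,0,0,0.452,0],[-253,12,101,0,0,0.516,0],[-284,14,115,0,0,0.58,0],[-316,15.5,131,0,0,0.645,0],[-316,15.5,131,0,0,0.645,0],[-316,15.5,131,0,0,0.645,0]]

```text
time_s: 2.5
ee_pos: [0.5524, 0.072, 0.0997]
ee_rot: [-0.001, 0.685, 0.728, -0.0]
ft_force: [-0.3, 0.6, -0.3]
finger_gap: 0.0001
grasp_force: 0.0
```

```bash
python3 go.py; python3 - <<'E'
from h import *
for n in("side","scene"):
    c=robot.capture(n); v=c["frame"][100:300,150:400,::-1]
    cv2.imwrite(f"pics/b_{n}.png",cv2.resize(v,None,fx=3,fy=3,interpolation=cv2.INTER_CUBIC))
E
```

```text
t 2.5 p [552.4  72.   99.7] edge xy 0.0 1.1 F [-0.27  0.58 -0.35] q [ 0.05  0.53  1.74  0.    0.87 -0.01] gap 0.00013705170324302936
0 100 shift [-1.1 -0.  -0.3]
0 53 shift [-1.1  0.  46.7]
turn [-0.001 -0.     0.002]
```

View pics/b_side.png

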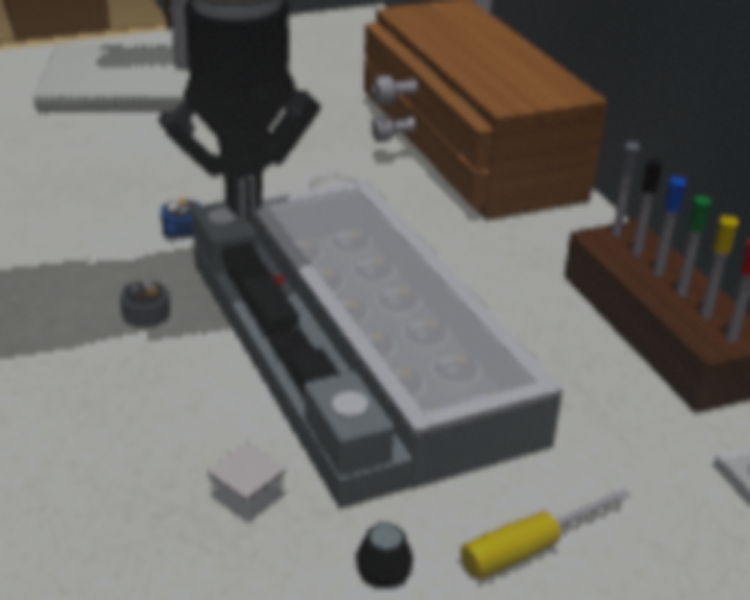

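The fingertip is closed and above the strip by the red dot, which is at crop pixel (278,282). The way down is clear, so I'll descend onto it.

Emit:
send_rows:
  steps:
    - [[0,0,10,0,0,0,0],[0,0,20,0,0,0,0],[0,0,30,0,0,0,0],[0,0,38,0,0,0,0],[0,0,41,0,0,0,0],[0,0,43,0,0,0,0],[0,0,44,0,0,0,0],[0,0,45,0,0,0,0],[0,0,46,0,0,0,0],[0,0,46.5,0,0,0,0],[0,0,46.5,0,0,0,0],[0,0,46.5,0,0,0,0]]

```text
time_s: 3.8
ee_pos: [0.553, 0.0712, 0.054]
ee_rot: [0.0, 0.686, 0.728, 0.0]
ft_force: [-1.2, -0.7, 3.2]
finger_gap: 0.0
grasp_force: 1.6
```

```bash
python3 go.py
```

```text
t 3.8 p [553.   71.2  54. ] edge xy 0.6 0.3 F [-1.21 -0.69  3.23] q [ 0.04  0.61  1.76 -0.    0.78 -0.01] gap 4.1595588759150215e-05
0 100 shift [ -0.3  -0.5 -46. ]
0 53 shift [-0.3 -0.6  1. ]
turn [0. 0. 0.]
```

Emit:
send_rows:
  steps:
    - [[0,0,1,0,0,0,0],[0,0,1,0,0,0,0],[-4,0,1,0,0,0,0],[-8,0,1,0,0,0,0],[-12,0,1,0,0,0,0],[-16,0,1,0,0,0,0],[-20,0,1,0,0,0,0],[-24,0,1,0,0,0,0],[-28,0,1,0,0,0,0],[-32,0,1,0,0,0,0],[-36,0,1,0,0,0,0],[-40,0,1,0,0,0,0]]

```text
time_s: 5.0
ee_pos: [0.5552, 0.031, 0.0528]
ee_rot: [-0.0, 0.686, 0.728, -0.0]
ft_force: [0.1, 4.0, 4.5]
finger_gap: -0.0
grasp_force: 2.1
```

Emit:
send_rows:
  steps:
    - [[-4,0,0,0,0,0,0],[-8,0,0,0,0,0,0],[-12,0,0,0,0,0,0],[-16,0,0,0,0,0,0],[-20,0,0,0,0,0,0],[-20,0,0,0,0,0,0]]

```text
time_s: 5.6
ee_pos: [0.5565, 0.0106, 0.0528]
ee_rot: [0.0, 0.686, 0.728, -0.0]
ft_force: [-0.8, -4.1, 3.2]
finger_gap: 0.0001
grasp_force: 2.1
```

Emit:
send_rows:
  steps:
    - [[-3,0,0,0,0,0,0],[-6,0,0,0,0,0,0],[-9,0,0,0,0,0,0],[-12,0,0,0,0,0,0],[-12,0,0,0,0,0,0]]

```text
time_s: 6.1
ee_pos: [0.5571, -0.0012, 0.0528]
ee_rot: [0.0, 0.686, 0.728, -0.0]
ft_force: [-0.1, -1.0, 4.0]
finger_gap: -0.0002
grasp_force: 2.1
```

```bash
python3 go.py
```

```text
t 6.1 p [557.1  -1.2  52.8] edge xy 0.4 -72.2 F [-0.08 -0.97  3.98] q [-0.09  0.61  1.76 -0.    0.77 -0.14] gap -0.00023004522172789184
0 100 shift [ 72.2  -0.4 -47.2]
0 53 shift [72.2 -0.4 -0.2]
turn [0. 0. 0.]
```

Emit:
send_rows:
  steps:
    - [[-3,0,0,0,0,0,0],[-6,0,0,0,0,0,0],[-9,0,0,0,0,0,0],[-12,0,0,0,0,0,0],[-12,0,0,0,0,0,0],[-12,0,0,0,0,0,0]]

```text
time_s: 6.7
ee_pos: [0.5579, -0.0131, 0.0528]
ee_rot: [0.0, 0.686, 0.728, -0.0]
ft_force: [-0.6, -2.3, 4.9]
finger_gap: 0.0001
grasp_force: 2.1
```

Emit:
send_rows:
  steps:
    - [[-2,0,0,0,0,0,0],[-4,0,0,0,0,0,0],[-6,0,0,0,0,0,0],[-6,0,0,0,0,0,0],[-6,0,0,0,0,0,0]]

```text
time_s: 7.2
ee_pos: [0.5582, -0.0188, 0.0528]
ee_rot: [0.0, 0.686, 0.728, -0.0]
ft_force: [-0.3, 1.1, 4.7]
finger_gap: -0.0001
grasp_force: 2.1
```

Emit:
send_rows:
  steps:
    - [[-2,0,0,0,0,0,0],[-4,0,0,0,0,0,0],[-6,0,0,0,0,0,0],[-6,0,0,0,0,0,0],[-6,0,0,0,0,0,0]]

```text
time_s: 7.7
ee_pos: [0.5583, -0.0249, 0.0525]
ee_rot: [-0.0, 0.686, 0.728, -0.0]
ft_force: [0.0, -0.9, -0.7]
finger_gap: -0.0001
grasp_force: 0.8
```

Emit:
send_rows:
  steps:
    - [[-2,0,0,0,0,0,0],[-4,0,0,0,0,0,0],[-4,0,0,0,0,0,0],[-4,0,0,0,0,0,0]]

```text
time_s: 8.1
ee_pos: [0.5587, -0.0287, 0.0528]
ee_rot: [-0.0, 0.686, 0.728, -0.0]
ft_force: [-0.5, -0.2, -0.4]
finger_gap: -0.0
grasp_force: 0.0
```

```bash
python3 go.py
```

```text
t 8.1 p [558.7 -28.7  52.8] edge xy 0.4 -99.7 F [-0.49 -0.19 -0.37] q [-0.13  0.61  1.75  0.    0.78 -0.19] gap -1.0858594648637534e-05
0 100 shift [ 99.7  -0.4 -47.2]
0 53 shift [99.7 -0.4 -0.2]
turn [-0. -0.  0.]
```

The force fell to zero between 90 and 96 mm along, so the fingertip is in the notch and its middle is about 104 mm along. I'll centre there and press the tab.

Emit:
send_rows:
  steps:
    - [[-2.5,0,0,0,0,0,0],[-5,0,0,0,0,0,0],[-5,0,3,0,0,0,0],[-5,0,6,0,0,0,0],[-5,0,8,0,0,0,0],[-5,0,9,0,0,0,0],[-5,0,10,0,0,0,0],[-5,0,11,0,0,0,0],[-5,0,12,0,0,0,0],[-5,0,12,0,0,0,0]]

```text
time_s: 9.1
ee_pos: [0.5589, -0.0336, 0.0408]
ee_rot: [-0.0, 0.686, 0.728, -0.0]
ft_force: [-2.5, -0.4, 3.0]
finger_gap: 0.0001
grasp_force: 1.6
```

```bash
python3 go.py
```

```text
t 9.1 p [558.9 -33.6  40.8] edge xy 0.3 -104.6 F [-2.48 -0.36  2.99] q [-0.14  0.63  1.75 -0.    0.76 -0.2 ] gap 8.200961999243693e-05
0 100 shift [104.6  -0.3 -59.2]
0 53 shift [104.6  -0.2 -12.2]
turn [-0. -0.  0.]
```

Emit:
send_rows:
  steps:
    - [[0,0,0.7,0,0,0,0],[0,0,1.4,0,0,0,0],[0,0,2,0,0,0,0],[0,0,2.4,0,0,0,0],[0,0,2.4,0,0,0,0]]

```text
time_s: 9.6
ee_pos: [0.5589, -0.0336, 0.0384]
ee_rot: [-0.0, 0.686, 0.728, -0.0]
ft_force: [-3.4, -0.0, 3.9]
finger_gap: 0.0
grasp_force: 2.2
```

Emit:
send_rows:
  steps:
    - [[0,0,0.3,0,0,0,0],[0,0,0.5,0,0,0,0],[0,0,0.5,0,0,0,0]]

```text
time_s: 9.9
ee_pos: [0.559, -0.0336, 0.0381]
ee_rot: [-0.0, 0.686, 0.728, -0.0]
ft_force: [-3.5, 0.6, 6.7]
finger_gap: 0.0001
grasp_force: 3.2
```

```bash
python3 go.py
```

```text
t 9.9 p [559.  -33.6  38.1] edge xy 0.3 -104.6 F [-3.46  0.58  6.71] q [-0.14  0.64  1.76 -0.    0.75 -0.2 ] gap 6.932997103657613e-05
0 100 shift [104.6  -0.3 -61.9]
0 53 shift [104.6  -0.3 -14.9]
turn [-0. -0.  0.]
```

The tab is about 5.9 mm down. I'll lift straight away.

Emit:
send_rows:
  steps:
    - [[0,0,-3,0,0,0,0],[0,0,-8,0,0,0,0],[0,0,-18,0,0,0,0],[0,0,-30,0,0,0,0],[0,0,-50,0,0,0,0],[0,0,-80,0,0,0,0],[0,0,-110,0,0,0,0],[0,0,-140,0,0,0,0],[0,0,-160,0,0,0,0],[0,0,-160,0,0,0,0],[0,0,-160,0,0,0,0],[0,0,-160,0,0,0,0]]

```text
time_s: 11.1
ee_pos: [0.5585, -0.0335, 0.1971]
ee_rot: [-0.001, 0.686, 0.728, -0.0]
ft_force: [-0.3, -0.2, 0.0]
finger_gap: -0.0003
grasp_force: 0.0
```

```bash
python3 go.py; python3 - <<'E'
from h import *
c=robot.capture("side"); P=pts(c)
v=c["frame"][100:300,150:400,::-1]
cv2.imwrite("pics/c_side.png",cv2.resize(v,None,fx=3,fy=3,interpolation=cv2.INTER_CUBIC))
th=.0587;ey=np.array([-np.sin(th),np.cos(th)]);ex=np.array([np.cos(th),np.sin(th)])
d=P[...,:2]-(np.array([.5567,-.001])+.072*ey); x=d@ex;y=d@ey;z=P[...,2]
def med(m): return np.median(z[m&(z<.1)]).round(4),(m&(z<.1)).sum()
print("cover front",med((x>.037)&(x<.043)&(y<-.1)&(y>-.2)),"tab",med((abs(x)<.006)&(abs(y+.104)<.012)),"strip",med((abs(x)<.008)&(abs(y+.04)<.02)))
E
```

```text
t 11.1 p [558.5 -33.5 197.1] edge xy -0.1 -104.6 F [-0.32 -0.15  0.01] q [-0.14  0.41  1.66  0.    1.08 -0.2 ] gap -0.000277734396554069
0 100 shift [104.5   0.2  97.2]
0 53 shift [104.5   0.3 144.2]
turn [-0.001 -0.     0.   ]
cover front (np.float64(0.0689), np.int64(133)) tab (np.float64(0.0373), np.int64(22)) strip (np.float64(0.0556), np.int64(63))
```

View pics/c_side.png

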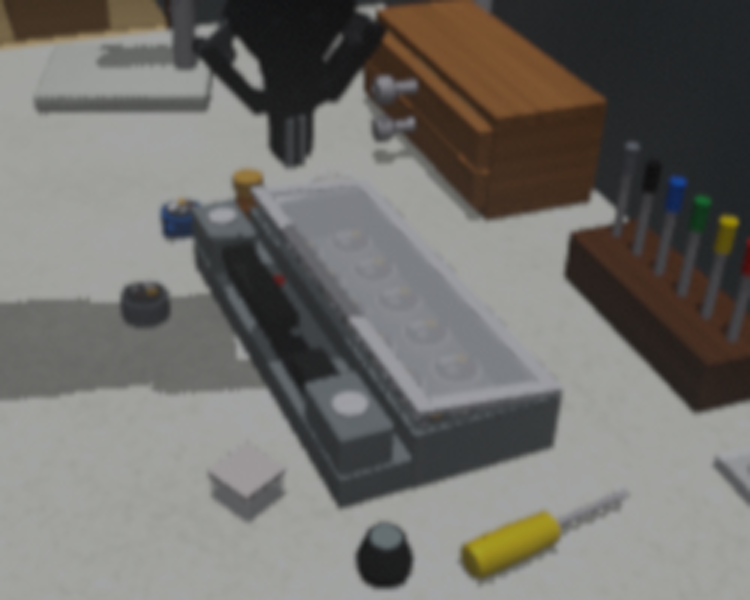

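The cover's front edge is raised (z about 69 mm, against 56 mm when shut), the gap showing along it from crop (260,200) to (420,400). The tab is down (37 mm), the strip has sprung back (55.6 mm), the bystanders haven't moved and the hand is clear.

```bash
python3 -c "
from rig import robot
print(robot.job_done())"
```

```text
the job is handed in; nothing more can be done
None
```

The job is handed in: the fingertip found the notch about 104 mm along from edge_start and pressed the tab about 6 mm down, and the last picture showed the cover ajar, the strip sprung back and the hand clear; no verdict came back.

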